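Snap the rod electrode into its holder

ROBOT

A 6-joint arm with a two-finger parallel gripper is mounted at the origin on a cart in front of the work surface, level with it; the furniture and walls round the work are solid. World frame = base frame: x ahead of the robot, y to its left, z up, the work surface at z = 0. Lengths are in m, angles in rad, forces in N, time in s.
With the tool pointing down it reaches from about 0.35 to 0.725 m from the base axis. Payload 6 kg.
Tool frame: the origin (TCP) lies at the very end of the fingers, on their centre line; the grasp point (between the pads) lies 19 mm behind it; z points along the fingers, y is the line along which they close (so a half turn about z gives the same grasp; the last joint's range is limited). The gripper opens to 85 mm and grips with 20 to 120 N. Pads are 22 mm wide; open, the fingers measure 114 mm over their backs; the gripper's body (76 mm by 85 mm) begins 54 mm behind the grasp point. The pads swing forward as they close: fully open they stand 13 mm farther back than shut.
Start: joints at [0.334, 0.04, 0.085, 0, -1.615, -0.334], TCP at [0.6, 0, 0.231] pointing down, gripper open.
Joint ranges: [-2.56, 2.56], [-1.29, 2.01], [-1.08, 1.49], [-3.29, 1.98], [-2.81, -0.18], [-2.99, 2.99]. Speed limits (rad/s): [2.57, 2.57, 3.01, 3.14, 3.14, 3.14].

INTERFACE

Orientations are given as [roll, pitch, yaw] about the fixed x, y, z axes, in that order (R = Rz(yaw) Ry(pitch) Rx(roll)).
In Python, from rig import * gives the robot as it stands.
- The arm moves only by the tool servo_tool, never from a script. Its argument "series" is a list of rows, each an object with "claw": the finger opening in mm, from 0 to 85.4; "translation": the shift along the tool's x, y, z in mm, a list of three; "spin": the turn about the tool's z in degrees. In form: [{"claw": claw, "translation": [dx, dy, dz], "spin": spin}, ...]. A call has 1 to 8 rows; each row is the pose to reach, as a shift and turn from the pose commanded when the call began, along the tool's axes at that moment; what a row does not reach only later rows make up. A row lasts 1/8 s, in which the tool goes at most 62.5 mm and 10.7 degrees, less where a joint would pass 70% of its speed; a pose out of reach is approached as far as the arm can. A call with a gripper value outside its range is refused whole. The fingers move at their own pace and stop on an object; the grip force is fixed at half the most. Time passes only in rows, so rows that repeat a pose let the fingers close. It gives the time, the measured TCP pose, the force, the opening and the grip force at its end, in the units of the state.
- state(): the state, without advancing time (a new reading comes with each control period).
- read_camera(name): name is "scene" or "side" or "wrist"; returns the picture (384x512x3 uint8, red, green, blue); there is no depth.
- get_calibration(name): a dict with "K" (3x3 intrinsics, pixels), "dist_coeffs" ([k1, k2, p1, p2, k3] as OpenCV has them; the pictures are not rectified), "cam_to_world" (4x4, takes a point from camera to world coordinates). Camera axes: x right, y up, looking along -z (the intrinsics and any distortion apply to the point x, -y, -z); pixel columns grow to the right and rows downward; lengths in m; the calibration is good to about 2 mm. A picture is of the moment at which its call begins: read the wrist's pose just before it. get_calibration takes no time and is no camera call; for the wrist camera it gives the pose at the moment of the call.
- job_done(): hands the job in; it is judged then, once.
Trained networks look in the newest picture that a camera, given by its name, has taken for a name from the list of things; names that differ only in an ending like _2 or _b are one class to them, and where a whole thing is asked for, a point or a joint stands for the part that bears it (a point fixed in the world has none). Each returns a list of dicts, best first, with "conf" (0 to 1); they miss things now and then, are a little off and sometimes report something else, mostly with a low value. They report only what shows in the picture. A call takes as long as a camera call. They do not tell look-alikes from the thing itself.
- outline_of(label, camera): "region" (384x512 bool, what is visible of it) and "location" ([row, column] in pixels, amid what is visible of it).
- tip_of(label, camera): "location" ([row, column] in pixels: a listed point, or the origin of a listed thing).
The state is a dict: "time": time; "joint_pos": joint angles; "qvel": joint speeds; "joint_efforts": joint torques, N m; "tcp_pos": TCP position; "eef_rot": TCP orientation; "wrist_force": force on the tool from outside, world axes, zero at the start; "wrist_torque": the same for the moment, N m; "opening": finger opening in m; "grip_force": force on a finger pad.
Only numpy, scipy, OpenCV 4.12 (cv2) and the standard library are available. Lean on these libraries where they do the work, as an engineer would, in place of code of your own. Each camera call takes 0.05 s, during which the arm holds its last target. There are 200 camera calls.

TASK

Lay the chromed rod electrode lengthwise in the cradle of the grey rod holder, let go of it, then fit the blue cover over the holder's two orange snap hooks and press it straight down until both sides have clicked and it sits fully home. Leave the timer, the pink jar and the balm tin where they are.

Things in the scene. Friction and masses are not known exactly. Their poses are not given: they have to be found in the camera images.
- rod_center (a point): centre of the chromed rod electrode, loose, lying on the table. Rod 117 mm long along its own y, 20 mm thick, 0.11 kg; this point is half-way along and half-way up (10 mm above its underside). It may lie either way round in the cradle
- cradle (a point): where the rod's centre belongs, 24.5 mm above the table over the holder's centre. The rod lies along this frame's y on two saddles (14 mm long, centred at y = +-40 mm): floor 14.5 mm above the table, cheeks 24 mm apart, flaring to 34 mm at 30 mm above the table. Between the saddles there is 66 mm free for fingers, down to the base plate
- cover_grip (a point): centre of the grip block of the loose blue cover (0.09 kg), 25 mm above the cover's underside. Cover: plate 46 x 186 mm, 5 mm thick, long along its y; block 30 x 30 mm in the middle, top 20 mm above this point. Two windows, 26 mm (x) by 10 mm (y), centred at y = +-76.5 mm, go over the hooks; either way round fits
- cover_base (a point): middle of the cover's underside, 25 mm below cover_grip; it is 36 mm above the table, straight over the cradle point, when the cover is home
- hook_left_top (a point): top of the unbent orange hook at the holder's +y end: 56 mm above the table, 78.5 mm along y from the cradle. 16 mm wide (x), stem 5 mm thick; head slopes outward to a barb jutting 4 mm at 42 mm height, which latches on the cover's top outside the window. Cover meets the slope with its underside about 50 mm up; pushing both past takes about 10 to 15 N in all
- hook_right_top (a point): the same for the hook on the -y end of the holder, at y = -78.5 mm, barb toward -y
- hook_left (a joint): bend of the +y hook, rad: 0 upright, grows as the cover bends it inward (about 0.1 at the barb), springs back to 0 on the click
- hook_right (a joint): bend of the -y hook, rad: same meaning
- timer: round green and white kitchen timer, 64 mm across, 38 mm high, origin at its underside; leave alone
- pink_jar: pink and white cream jar, 53 mm across, 50 mm high, origin at its underside; leave alone
- balm: balm tin with ochre lid, 65 mm across, 29 mm high, origin at its underside; leave alone
- holder: grey rod holder, fixed to the table, origin at the centre of its underside. Base plate 64 x 196 mm, 8 mm thick, long along its y. End posts with inner faces at y = +-65 mm carry the cover; their tops are 36 mm above the table. An orange snap hook stands beyond each post
Things that resemble listed ones, but are neither listed nor needed, are in the scene too. Of the things like the part that bears rod_center, leave any that is black; of the rest the smaller one is meant.

How it is judged:
By the outcome, as a careful person would: the job done as asked, in the order asked, and still so for the second after the job is handed in, with the robot touching nothing.
It also fails if it takes over 54 s, if anything falls off the work surface, if the arm or the gripper's body presses on something with over 40 N, if the wrist force passes 120 N, or if a joint passes its speed limit or range.

## Working session

There is one attempt and no reset: what is moved stays moved. The work goes in short steps, Python scripts to look and compute and a tool call to move; the robot and the scene stay as the last step left them, time stands still between calls to the robot, and variables do not carry over. Pictures are saved under pics/ and viewed, at most 13 in all, crops included, and the job is handed in when it is done.

Besides the shell and the picture viewer there is one more tool, called after "Request:" as a command line: name --argument value ..., lists and objects as JSON in quotes. servo_tool: Moves the arm, as the interface text tells. Its arguments: {"type":"object","properties":{"series":{"type":"array"}},"required":["series"]}

```bash
mkdir -p pics; ls; cat > h.py <<'E'
from rig import *
import numpy as np, cv2
def ray(cam,rc,cal=None):
    c=cal or get_calibration(cam)
    p=cv2.undistortPoints(np.array([[[rc[1],rc[0]]]],float),np.array(c["K"]),np.array(c["dist_coeffs"]))[0,0]
    T=np.array(c["cam_to_world"]); return T[:3,3],T[:3,:3]@np.array([p[0],-p[1],-1])
def atz(cam,rc,z,cal=None):
    o,d=ray(cam,rc,cal); return o+d*(z-o[2])/d[2]
def proj(cam,P,cal=None):
    c=cal or get_calibration(cam); T=np.linalg.inv(np.array(c["cam_to_world"]))
    q=np.atleast_2d(P)@T[:3,:3].T+T[:3,3]; q=q*[1,-1,-1]
    return cv2.projectPoints(q,np.zeros(3),np.zeros(3),np.array(c["K"]),np.array(c["dist_coeffs"]))[0][:,0,::-1]
def axis(cam,reg,z,cal=None):
    "min-area rect of region pixels back-projected to plane z: centre,size,angle of long axis"
    rc=np.argwhere(reg)[::3]; w=np.array([atz(cam,p,z,cal)[:2] for p in rc],np.float32)
    (c,s,a)=cv2.minAreaRect(w*1000); a=a if s[0]>s[1] else a+90
    return np.round(c,1),np.round(s,1),round((a+90)%180-90,1)
def save(n,im): cv2.imwrite(f"pics/{n}.png",im[:,:,::-1])
E
python3 - <<'E'
from h import *
np.set_printoptions(precision=4,suppress=True)
s=state();print(s)
for cam in ("scene","side","wrist"):
    im=read_camera(cam);save(cam+"0",im)
    print(cam,np.array(get_calibration(cam)["cam_to_world"])[:3,3])
    for n,z in (("rod_center",.01),("cradle",.0245),("cover_grip",.025),("cover_base",0.),("hook_left_top",.056),("hook_right_top",.056),("holder",0.)):
        for t in tip_of(n,cam):
            print(n,round(t["conf"],2),np.round(t["location"]),atz(cam,t["location"],z))
im=np.hstack([cv2.imread(f"pics/{c}0.png") for c in ("scene","side")])
cv2.imwrite("pics/both.png",cv2.resize(im,(800,300),interpolation=cv2.INTER_AREA))
E
```

```text
pics
{'time': 0.0, 'joint_pos': array([ 0.3337,  0.0408,  0.0838, -0.0005, -1.6155, -0.3337]), 'qvel': array([ 0.0003, -0.0016,  0.0012,  0.0019,  0.0001,  0.0001]), 'joint_efforts': array([ -0.0007, -36.8201,  34.7413,   6.9323,  -0.0055,  -0.    ]), 'tcp_pos': array([0.5997, 0.0001, 0.2303]), 'eef_rot': array([ 3.1398, -0.0001, -1.5708]), 'wrist_force': array([ 0.4138, -0.6507, -0.1878]), 'wrist_torque': array([-0.005 ,  0.077 ,  0.0241]), 'grip_force': 0.0, 'opening': 0.08548624782196196}
scene [ 0.0161 -0.6864  0.8965]
rod_center 0.84 [342. 305.] [ 0.2757 -0.5386  0.01  ]
rod_center 0.71 [283. 247.] [ 0.2718 -0.3323  0.01  ]
rod_center 0.7 [237. 290.] [ 0.4526 -0.3037  0.01  ]
cradle 0.87 [172. 265.] [ 0.5581 -0.0778  0.0245]
cradle 0.64 [147. 196.] [0.4616 0.168  0.0245]
cover_grip 0.83 [140. 201.] [0.4906 0.1839 0.025 ]
cover_grip 0.4 [174. 265.] [ 0.5529 -0.085   0.025 ]
cover_base 0.61 [147. 195.] [ 0.4686  0.1922 -0.    ]
hook_left_top 0.82 [152. 246.] [0.5544 0.0078 0.056 ]
hook_right_top 0.75 [177. 280.] [ 0.558  -0.1468  0.056 ]
holder 0.82 [178. 266.] [ 0.5592 -0.081   0
[... 421 characters left out ...]
[287. 244.] [0.4695 0.239  0.056 ]
hook_right_top 0.77 [197. 238.] [ 0.5425 -0.1404  0.056 ]
holder 0.83 [226. 229.] [ 0.5578 -0.0664  0.    ]
wrist [ 0.6013 -0.0786  0.3739]
rod_center 0.22 [ 76. 192.] [ 0.6727 -0.0985  0.01  ]
cradle 0.96 [ 95. 297.] [ 0.556  -0.0769  0.0245]
cover_grip 0.87 [303. 349.] [0.4731 0.1957 0.025 ]
cover_base 0.71 [293. 342.] [0.4759 0.1968 0.    ]
hook_left_top 0.8 [176. 289.] [0.566  0.0058 0.056 ]
hook_left_top 0.52 [ 77. 192.] [ 0.6644 -0.0945  0.056 ]
hook_right_top 0.64 [ 11. 309.] [ 0.5516 -0.1544  0.056 ]
hook_right_top 0.53 [304. 350.] [0.4836 0.1727 0.056 ]
holder 0.87 [ 95. 296.] [ 0.5544 -0.0774  0.    ]
holder 0.69 [290. 341.] [0.4779 0.1918 0.    ]
```

View pics/scene0.png

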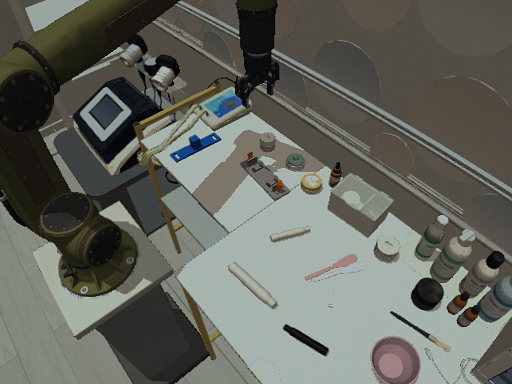

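View pics/wrist0.png

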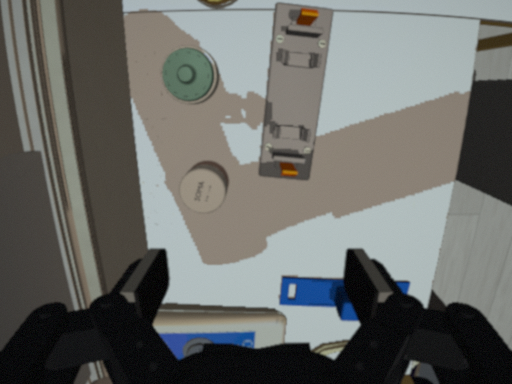

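```bash
python3 - <<'E'
from h import *
for cam in ("scene","side"):
    im=read_camera(cam)
    for n,z in (("rod_center",.01),("cover_grip",.0),("holder",0.)):
        for t in outline_of(n,cam):
            r=t["region"]; print(cam,n,round(t["conf"],2),np.round(t["location"]),r.sum(),np.median(im[r],axis=0),*axis(cam,r,z))
E
```

```text
scene rod_center 0.93 [286. 251.] 553 [165. 162. 146.] [ 279.  -342.8] [ 26.3 162.7] -87.9
scene rod_center 0.62 [340. 309.] 426 [16. 15. 16.] [ 280.7 -532.3] [ 22.  115.7] -74.9
scene rod_center 0.58 [235. 291.] 311 [157. 157. 142.] [ 463.9 -294.5] [ 26.8 118.8] -21.7
scene cover_grip 0.76 [146. 194.] 600 [ 15.  65. 134.] [471.5 212.3] [ 84.7 185.4] -3.9
scene holder 0.95 [178. 268.] 845 [106. 100.  94.] [559.6 -64.4] [216.6  60.4] 83.7
side rod_center 0.74 [186. 268.] 201 [142. 138. 127.] [ 462.5 -293.6] [ 40.1 120.7] -28.3
side rod_center 0.4 [161. 321.] 66 [9.5 7.  8.5] [ 284.3 -537.5] [ 16.8 118.4] -73.8
side rod_center 0.21 [294. 246.] 1293 [ 29.  71. 130.] [470.8 186.8] [ 81.5 182.6] -3.5
side cover_grip 0.94 [292. 247.] 1275 [ 29.  70. 130.] [472.5 175.5] [ 83.2 183.4] -3.1
side holder 0.94 [223. 230.] 994 [105.  79.  71.] [ 555.6 -112. ] [265.4  67.9] 84.7
```

The scene picture shows three rods: a large cream one at (283,252), a small cream one at (235,290) and a black one at (340,306). The small cream one is about 117 mm long, so it is the target. The holder is at (178,266), and the blue cover at (146,195) lies along x. I'll move the wrist camera over the rod.

Request:
servo_tool --series '[{"claw": 85,"translation": [266,210,30],"spin": -65},{"claw": 85,"translation": [266,210,30],"spin": -65},{"claw": 85,"translation": [266,210,30],"spin": -65},{"claw": 85,"translation": [266,210,30],"spin": -65},{"claw": 85,"translation": [266,210,30],"spin": -65},{"claw": 85,"translation": [266,210,30],"spin": -65},{"claw": 85,"translation": [266,210,30],"spin": -65},{"claw": 85,"translation": [266,210,30],"spin": -65}]'

```text
time: 2.6
tcp_pos: [0.3901, -0.2659, 0.2014]
eef_rot: [-3.141, -0.0, -0.438]
wrist_force: [-0.4, 0.3, -0.1]
opening: 0.0848
grip_force: 0.0
```

```bash
cat >> h.py <<'E'
from scipy.spatial.transform import Rotation as Ro
def totool(P,axisdeg=None):
    "shift (mm) in tool axes to bring TCP to world P; spin so tool y closes across a world long axis"
    s=state(); R=Ro.from_euler('xyz',s["eef_rot"]).as_matrix()
    d=R.T@(np.array(P)-s["tcp_pos"])*1000
    ya=np.degrees(np.arctan2(R[1,1],R[0,1]))
    sp=None if axisdeg is None else (ya-(axisdeg+90)+90)%180-90
    return np.round(d,1),None if sp is None else round(sp,1),round(ya,1)
E
python3 - <<'E'
from h import *
s=state();print(s["tcp_pos"],s["eef_rot"],s["joint_pos"],s["time"])
cal=get_calibration("wrist");im=read_camera("wrist");save("w1",im)
for t in tip_of("rod_center","wrist"): print(t["conf"],t["location"],atz("wrist",t["location"],.01,cal))
for t in outline_of("rod_center","wrist"): 
    c,sz,a=axis("wrist",t["region"],.01,cal);print(t["conf"],t["location"],c,sz,a); print(totool([c[0]/1e3,c[1]/1e3,.003],a))
E
```

```text
[ 0.39011473 -0.26590524  0.20142283] [-3.14141963e+00 -3.03785547e-04 -4.37978635e-01] [-1.69071893e-01 -3.10167280e-01 -2.85641893e-01 -8.61187705e-05
 -1.59498288e+00  1.30188751e+00] 2.6
0.81 [98.1, 245.1] [ 0.46369424 -0.28678758  0.01      ]
0.71 [227.5, 354.7] [ 0.27464929 -0.34139207  0.01      ]
0.62 [155.9, 504.4] [ 0.28229277 -0.53491267  0.01      ]
0.28 [107.8, 26.6] [ 0.56205982 -0.06445603  0.01      ]
0.83 [99.8, 248.2] [ 465.1 -291.5] [ 19.7 118.7] -24.9
(array([ 78.7,  -7.9, 198.3]), np.float64(-0.1), np.float64(-115.0))
0.8 [165.9, 487.7] [ 277.1 -511.7] [24.9 77.7] -74.1
(array([  1.3, 271.2, 198.3]), np.float64(49.1), np.float64(-115.0))
0.79 [227.1, 353.7] [ 277.1 -343.3] [ 33. 166.] -85.9
(array([-69.8, 118.5, 198.3]), np.float64(60.9), np.float64(-115.0))
```

View pics/w1.png

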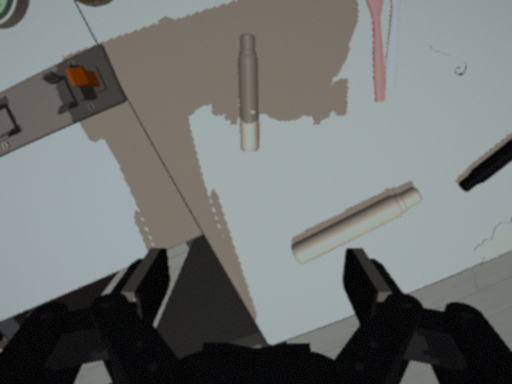

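The picture shows the target at (93,249), near-vertical, about 119 x 20 mm. The larger rod is at (227,355). I'll descend and grasp.

Request:
servo_tool --series '[{"claw": 60,"translation": [79,-8,50],"spin": 0},{"claw": 60,"translation": [79,-8,100],"spin": 0},{"claw": 60,"translation": [79,-8,150],"spin": 0},{"claw": 60,"translation": [79,-8,180],"spin": 0},{"claw": 60,"translation": [79,-8,197],"spin": 0},{"claw": 60,"translation": [79,-8,197],"spin": 0},{"claw": 10,"translation": [79,-8,197],"spin": 0},{"claw": 10,"translation": [79,-8,197],"spin": 0}]'

```text
time: 3.75
tcp_pos: [0.466, -0.2924, 0.006]
eef_rot: [-3.141, -0.003, -0.436]
wrist_force: [-0.5, 0.3, -0.5]
opening: 0.0246
grip_force: 0.0
```

Request:
servo_tool --series '[{"claw": 10,"translation": [0,0,0],"spin": 0},{"claw": 10,"translation": [0,0,0],"spin": 0},{"claw": 10,"translation": [0,0,0],"spin": 0},{"claw": 10,"translation": [0,0,0],"spin": 0}]'

```text
time: 4.25
tcp_pos: [0.466, -0.2925, 0.0061]
eef_rot: [3.142, -0.003, -0.436]
wrist_force: [-0.8, 1.0, 5.8]
opening: 0.0181
grip_force: 62.1
```

Request:
servo_tool --series '[{"claw": 10,"translation": [0,0,-50],"spin": 0},{"claw": 10,"translation": [0,0,-110],"spin": 0},{"claw": 10,"translation": [0,-50,-160],"spin": 10},{"claw": 10,"translation": [-38,-304,-190],"spin": 71},{"claw": 10,"translation": [-38,-304,-190],"spin": 71},{"claw": 10,"translation": [-38,-304,-190],"spin": 71},{"claw": 10,"translation": [-38,-304,-190],"spin": 71},{"claw": 10,"translation": [-38,-304,-190],"spin": 71}]'

```text
time: 5.25
tcp_pos: [0.5591, 0.002, 0.1942]
eef_rot: [3.141, 0.001, -1.489]
wrist_force: [0.0, -0.7, -1.4]
opening: 0.0184
grip_force: 61.2
```

Request:
servo_tool --series '[{"claw": 10,"translation": [0,0,0],"spin": 0},{"claw": 10,"translation": [0,0,0],"spin": 0},{"claw": 10,"translation": [0,0,0],"spin": 0}]'

```text
time: 5.62
tcp_pos: [0.5587, -0.0015, 0.1941]
eef_rot: [3.141, -0.0, -1.485]
wrist_force: [0.4, -0.4, -2.0]
opening: 0.0185
grip_force: 61.1
```

```bash
python3 - <<'E'
from h import *
s=state();print(s["tcp_pos"],s["eef_rot"],s["joint_pos"],s["opening"])
cal=get_calibration("wrist");im=read_camera("wrist");save("w2",im)
for n,z in (("cradle",.0245),("holder",0),("hook_left_top",.056),("hook_right_top",.056),("rod_center",s["tcp_pos"][2]+.005)):
  for t in tip_of(n,"wrist"): print(n,t["conf"],np.round(t["location"]),atz("wrist",t["location"],z,cal))
for n,z in (("holder",.008),("hook_left_top",.05),("rod_center",s["tcp_pos"][2]+.005)):
 for t in outline_of(n,"wrist"): print(n,t["conf"],t["location"],*axis("wrist",t["region"],z,cal))
E
```

```text
[ 0.5586956  -0.00147306  0.19406549] [ 3.14111991e+00 -5.67762827e-05 -1.48491428e+00] [ 3.56713925e-01 -7.03164180e-02 -9.19579782e-02 -7.17828496e-05
 -1.54962546e+00 -2.70830355e-01] 0.018524893453895973
cradle 0.59 [ 98. 268.] [ 0.55517988 -0.07660345  0.0245    ]
holder 0.86 [ 99. 264.] [ 0.55824436 -0.07467076  0.        ]
hook_left_top 0.77 [187. 248.] [0.56702177 0.00671307 0.056     ]
hook_right_top 0.75 [  2. 281.] [ 0.55274121 -0.15528135  0.056     ]
rod_center 0.88 [262. 256.] [0.5598998  0.00197204 0.19906549]
holder 0.83 [77.9, 270.1] [558.1 -76.1] [193.2  63.1] 84.2
hook_left_top 0.57 [77.0, 266.4] [559.3 -76.1] [169.1  55.3] 84.3
rod_center 0.74 [245.7, 254.1] [5.599e+02 1.000e-01] [ 20.1 118.4] -84.2
```

View pics/w2.png

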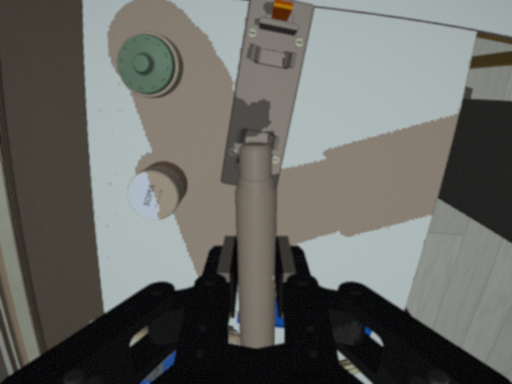

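The rod is held across the pads at (262,256). The holder axis is 84.7° and its centre is about (0.557, -0.076). The spin stopped about 10° short, so I'll finish it while moving over the cradle.

Request:
servo_tool --series '[{"claw": 10,"translation": [75,8,0],"spin": 10.2},{"claw": 10,"translation": [75,8,60],"spin": 10.2},{"claw": 10,"translation": [75,8,110],"spin": 10.2},{"claw": 10,"translation": [75,8,140],"spin": 10.2},{"claw": 10,"translation": [75,8,140],"spin": 10.2},{"claw": 10,"translation": [75,8,140],"spin": 10.2}]'

```text
time: 6.82
tcp_pos: [0.5585, -0.076, 0.0563]
eef_rot: [-3.139, -0.0, -1.662]
wrist_force: [-0.2, 0.3, -0.7]
opening: 0.0181
grip_force: 61.1
```

```bash
python3 - <<'E'
from h import *
s=state();print(s["tcp_pos"],s["eef_rot"])
cal=get_calibration("wrist");im=read_camera("wrist");save("w3",im)
for n,z in (("cradle",.0245),("hook_left_top",.056),("hook_right_top",.056),("rod_center",s["tcp_pos"][2]+.004)):
  for t in tip_of(n,"wrist"): print(n,t["conf"],np.round(t["location"]),atz("wrist",t["location"],z,cal))
for t in outline_of("rod_center","wrist"): print(t["conf"],t["location"],*axis("wrist",t["region"],s["tcp_pos"][2]+.004,cal))
E
```

```text
[ 0.55854172 -0.0760293   0.0562878 ] [-3.13913140e+00 -3.25441283e-04 -1.66219082e+00]
cradle 0.67 [ 91. 260.] [ 0.55067666 -0.15551441  0.0245    ]
hook_right_top 0.57 [ 91. 259.] [ 0.55134401 -0.15526736  0.056     ]
rod_center 0.76 [263. 254.] [ 0.56122151 -0.07148259  0.0602878 ]
0.75 [244.9, 253.6] [560.4 -74.3] [118.5  20. ] 85.5
```

View pics/w3.png

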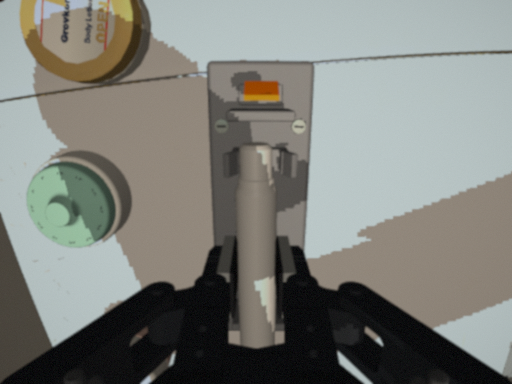

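The rod is parallel to the holder. Its column is about 256, against 261 for the hook and saddle, so I need about 2.5 mm toward tool +y. I'll correct that, then lower.

Request:
servo_tool --series '[{"claw": 10,"translation": [2.5,2.5,0],"spin": 0},{"claw": 10,"translation": [2.5,2.5,12],"spin": 0},{"claw": 10,"translation": [2.5,2.5,22],"spin": 0},{"claw": 10,"translation": [2.5,2.5,30],"spin": 0},{"claw": 10,"translation": [2.5,2.5,34],"spin": 0},{"claw": 10,"translation": [2.5,2.5,35],"spin": 0},{"claw": 10,"translation": [2.5,2.5,35],"spin": 0}]'

```text
time: 8.0
tcp_pos: [0.555, -0.0782, 0.0207]
eef_rot: [-3.141, -0.001, -1.662]
wrist_force: [-5.1, 2.5, 8.2]
opening: 0.0184
grip_force: 62.5
```

Request:
servo_tool --series '[{"claw": 45,"translation": [0,0,0],"spin": 0},{"claw": 45,"translation": [0,0,0],"spin": 0},{"claw": 45,"translation": [0,0,0],"spin": 0},{"claw": 45,"translation": [0,0,-30],"spin": 0},{"claw": 60,"translation": [0,0,-80],"spin": 0},{"claw": 85,"translation": [-40,0,-130],"spin": 0},{"claw": 85,"translation": [-79,0,-175],"spin": 0},{"claw": 85,"translation": [-79,0,-175],"spin": 0}]'

```text
time: 9.0
tcp_pos: [0.5639, 0.0026, 0.199]
eef_rot: [-3.134, 0.002, -1.66]
wrist_force: [-0.2, -0.8, -0.8]
opening: 0.0849
grip_force: 0.0
```

```bash
python3 - <<'E'
from h import *
s=state();print(s["tcp_pos"],s["eef_rot"])
cal=get_calibration("wrist");im=read_camera("wrist");save("w4",im)
for n,z in (("cradle",.0245),("holder",0.),("hook_left_top",.056),("hook_right_top",.056),("rod_center",.0245),("cover_grip",.025)):
  for t in tip_of(n,"wrist"): print(n,t["conf"],np.round(t["location"]),atz("wrist",t["location"],z,cal))
for n,z in (("rod_center",.0245),("holder",.008)):
 for t in outline_of(n,"wrist"): print(t["conf"],t["location"],*axis("wrist",t["region"],z,cal))
E
```

```text
[0.56387833 0.00262647 0.19897779] [-3.13431303e+00  2.14322833e-03 -1.65984354e+00]
cradle 0.81 [ 92. 260.] [ 0.55556306 -0.07630694  0.0245    ]
holder 0.63 [ 97. 258.] [ 0.55745469 -0.07164036  0.        ]
hook_left_top 0.55 [177. 256.] [0.56570112 0.00146695 0.056     ]
rod_center 0.62 [ 95. 258.] [ 0.55799988 -0.0734445   0.0245    ]
cover_grip 0.85 [312. 343.] [0.47367978 0.19562553 0.025     ]
cover_grip 0.28 [ 96. 261.] [ 0.55453863 -0.07207971  0.025     ]
0.66 [96.5, 258.4] [556.7 -75.5] [118.1  19.4] 84.5
0.6 [84.9, 248.9] [558.4 -71.3] [186.8  63.9] 84.4
```

View pics/w4.png

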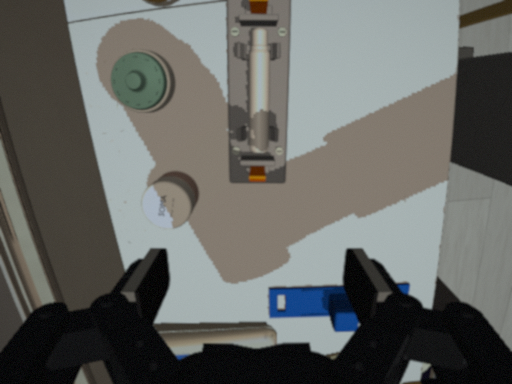

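The rod lies in both saddles at col 259, centred between the posts. Next is the cover at (302,340).

Request:
servo_tool --series '[{"claw": 85,"translation": [-184,184,27],"spin": -92},{"claw": 85,"translation": [-184,184,27],"spin": -92},{"claw": 85,"translation": [-184,184,27],"spin": -92},{"claw": 85,"translation": [-184,184,27],"spin": -92},{"claw": 85,"translation": [-184,184,27],"spin": -92},{"claw": 85,"translation": [-184,184,27],"spin": -92},{"claw": 85,"translation": [-184,184,27],"spin": -92},{"claw": 85,"translation": [-184,184,27],"spin": -92}]'

```text
time: 10.45
tcp_pos: [0.3956, 0.2004, 0.1671]
eef_rot: [3.141, 0.0, -0.157]
wrist_force: [-0.1, -0.1, 0.4]
opening: 0.0849
grip_force: 0.0
```

Request:
servo_tool --series '[{"claw": 85,"translation": [0,0,0],"spin": -6.4},{"claw": 85,"translation": [0,0,0],"spin": -6.4},{"claw": 85,"translation": [0,0,0],"spin": -6.4}]'

```text
time: 10.82
tcp_pos: [0.3957, 0.2004, 0.1672]
eef_rot: [3.141, 0.0, -0.053]
wrist_force: [0.4, 0.3, 0.2]
opening: 0.085
grip_force: 0.0
```

```bash
python3 - <<'E'
from h import *
s=state();print(s["tcp_pos"],s["eef_rot"])
cal=get_calibration("wrist");im=read_camera("wrist");save("w5",im)
for n,z in (("cover_grip",.025),("cover_base",.0)):
  for t in tip_of(n,"wrist"): print(n,t["conf"],np.round(t["location"]),atz("wrist",t["location"],z,cal))
m=cv2.inRange(cv2.cvtColor(im,cv2.COLOR_RGB2HSV),(100,120,30),(125,255,255))
k,l,st,ce=cv2.connectedComponentsWithStats(m); 
for i in range(1,k):
  if st[i,4]>300: print(st[i],ce[i],*axis("wrist",l==i,.005,cal))
for t in outline_of("cover_grip","wrist"): c,sz,a=axis("wrist",t["region"],.005,cal);print(t["conf"],t["location"],c,sz,a,totool([c[0]/1e3,c[1]/1e3,.01],a))
E
```

```text
[0.39566907 0.2003994  0.16718489] [ 3.14146197e+00  1.70016148e-04 -5.34156780e-02]
cover_grip 0.94 [ 95. 260.] [0.47444732 0.19308159 0.025     ]
[ 234    0   50  188 8037] [257.87632201  91.54796566] [470.1 195.2] [ 44.6 175.2] -3.7
0.7 [90.9, 257.3] [469.5 195.1] [ 46.1 176.2] -3.6 (array([ 74. ,   1.6, 157.2]), np.float64(0.6), np.float64(-93.0))
```

View pics/w5.png

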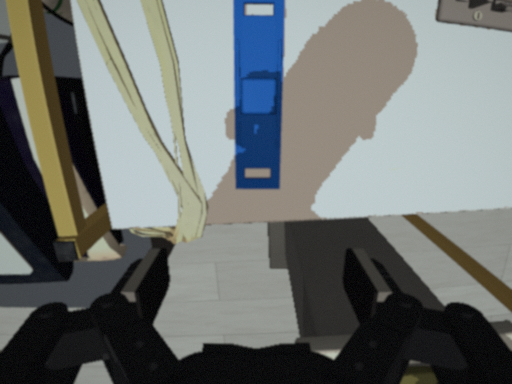

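The cover's windows are at (10,259) and (173,257), with the block at (95,258), so its centre is about (0.475, 0.194). I'll grasp it.

Request:
servo_tool --series '[{"claw": 65,"translation": [80,2,40],"spin": 0.6},{"claw": 65,"translation": [80,2,80],"spin": 0.6},{"claw": 65,"translation": [80,2,125],"spin": 0.6},{"claw": 65,"translation": [80,2,150],"spin": 0.6},{"claw": 65,"translation": [80,2,156],"spin": 0.6},{"claw": 20,"translation": [80,2,156],"spin": 0.6},{"claw": 20,"translation": [80,2,156],"spin": 0.6},{"claw": 20,"translation": [80,2,156],"spin": 0.6}]'

```text
time: 12.02
tcp_pos: [0.4764, 0.1953, 0.0131]
eef_rot: [-3.14, -0.002, -0.061]
wrist_force: [-1.9, 1.6, 5.1]
opening: 0.0294
grip_force: 59.7
```

Request:
servo_tool --series '[{"claw": 20,"translation": [0,0,0],"spin": 0},{"claw": 20,"translation": [0,0,0],"spin": 0},{"claw": 20,"translation": [0,0,0],"spin": 0}]'

```text
time: 12.4
tcp_pos: [0.4764, 0.1953, 0.0132]
eef_rot: [-3.14, -0.002, -0.061]
wrist_force: [-1.4, 1.1, 7.0]
opening: 0.029
grip_force: 59.9
```

Request:
servo_tool --series '[{"claw": 20,"translation": [0,0,-40],"spin": 0},{"claw": 20,"translation": [0,0,-90],"spin": 0},{"claw": 20,"translation": [0,20,-130],"spin": 10},{"claw": 20,"translation": [20,60,-130],"spin": 20},{"claw": 20,"translation": [40,120,-130],"spin": 30},{"claw": 20,"translation": [60,170,-130],"spin": 40},{"claw": 20,"translation": [80,220,-130],"spin": 50},{"claw": 20,"translation": [96,267,-130],"spin": 60}]'

```text
time: 13.4
tcp_pos: [0.555, -0.0797, 0.1411]
eef_rot: [3.141, 0.0, -1.115]
wrist_force: [0.4, 0.9, -0.8]
opening: 0.0293
grip_force: 60.6
```

Request:
servo_tool --series '[{"claw": 20,"translation": [0,0,0],"spin": 31.8},{"claw": 20,"translation": [0,0,0],"spin": 31.8},{"claw": 20,"translation": [0,0,0],"spin": 31.8},{"claw": 20,"translation": [0,0,0],"spin": 31.8},{"claw": 20,"translation": [0,0,30],"spin": 31.8},{"claw": 20,"translation": [0,0,45],"spin": 31.8},{"claw": 20,"translation": [0,0,45],"spin": 31.8},{"claw": 20,"translation": [0,0,45],"spin": 31.8}]'

```text
time: 14.4
tcp_pos: [0.5554, -0.078, 0.0974]
eef_rot: [-3.14, -0.0, -1.663]
wrist_force: [0.1, 0.2, -0.4]
opening: 0.0291
grip_force: 60.6
```

```bash
python3 - <<'E'
from h import *
s=state();print(s["tcp_pos"],s["eef_rot"],s["opening"])
cal=get_calibration("wrist");im=read_camera("wrist");save("w6",im)
for n,z in (("hook_right_top",.056),):
  for t in tip_of(n,"wrist"): print(n,t["conf"],np.round(t["location"],1),atz("wrist",t["location"],z,cal))
hsv=cv2.cvtColor(im,cv2.COLOR_RGB2HSV)
m=cv2.inRange(hsv,(5,130,60),(22,255,255))[:200,150:360]
k,l,st,ce=cv2.connectedComponentsWithStats(m)
for i in range(1,k):
  if st[i,4]>15: print("orange",st[i]+[150,0,0,0,0])
zt=s["tcp_pos"][2]-.0082
print("expected px: window corners",proj("wrist",[atz("wrist",(95,256),zt,cal)],cal), atz("wrist",(95,256),zt,cal))
crop=cv2.resize(im[20:200,150:360],None,fx=3.3,fy=3.3,interpolation=cv2.INTER_NEAREST);save("w6c",crop)
E
```

```text
[ 0.55539641 -0.07798484  0.09736478] [-3.14034414e+00 -3.05394090e-04 -1.66255501e+00] 0.029066498954980105
hook_right_top 0.66 [ 95.7 253.1] [ 0.55136903 -0.15520862  0.056     ]
orange [150  13   8  55 286]
orange [241  97  28   7 192]
expected px: window corners [[ 95. 256.]] [ 0.54961537 -0.15558113  0.08916478]
```

View pics/w6c.png

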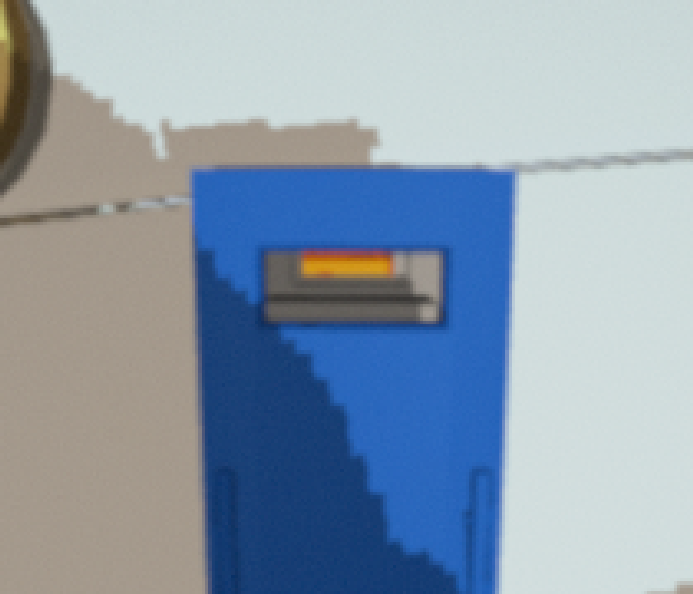

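```bash
python3 - <<'E'
from h import *
s=state();R=Ro.from_euler('xyz',s["eef_rot"]).as_matrix();t=s["tcp_pos"]
f=lambda rc,z:np.round((R.T@(atz("wrist",rc,z)-t))*1000,1)
zt=t[2]-.0082
print("win top edges/out,in", f((95.8,257),zt),f((117.9,257),zt),"L,R",f((106.8,229.7),zt),f((106.8,284.2),zt))
c=180/3.3/2
print("cover end",f((20+170/3.3,150+353/3.3),zt),"plate L/R there",f((20+170/3.3,150+192/3.3),zt),f((20+170/3.3,150+515/3.3),zt), "low", f((20+590/3.3,150+210/3.3),zt),f((20+590/3.3,150+498/3.3),zt))
print("hook L,R",f((100,241.5),.056),f((100,269),.056),"rows inner/outer", f((104,255),.056),f((97,255),.056))
# w3: right hook rows 81..101, yellow 95..101 at tcp .0563
for n in ("right",):
  P=lambda y,z:proj("wrist",[t+R@np.array([y/1000,0.0007,0])*[1,1,0]+np.array([0,0,z-t[2]])])
  for y,z in ((76,.056),(78.5,.056),(81,.056),(85,.042),(81,.042),(76,.042)): print(y,z,P(y,z)[0].round(1))
E
```

```text
win top edges/out,in [77.4 -0.8  8.2] [67.1 -0.8  8.2] L,R [ 72.4 -13.9   8.2] [72.4 12.1  8.2]
cover end [88.3 -0.9  8.2] plate L/R there [ 88.5 -23.5   8.2] [88.5 21.9  8.2] low [ 26.  -23.4   8.2] [26.  22.   8.2]
hook L,R [74.8 -9.7 41.5] [74.8  6.2 41.5] rows inner/outer [72.6 -1.9 41.5] [76.5 -1.9 41.5]
76 0.056 [ 97.9 259.6]
78.5 0.056 [ 93.4 259.6]
81 0.056 [ 88.9 259.6]
85 0.042 [ 82.5 259.4]
81 0.042 [ 89.2 259.4]
76 0.042 [ 97.6 259.4]
```

```bash
python3 - <<'E'
from h import *
s=state();R=Ro.from_euler('xyz',s["eef_rot"]).as_matrix()
cal=dict(get_calibration("wrist"));T0=np.array(cal["cam_to_world"])
def run(n,tcp,rot,rows,zs=.056):
  Rn=Ro.from_euler('xyz',rot).as_matrix();D=Rn@R.T;T=T0.copy();T[:3,:3]=D@T0[:3,:3];T[:3,3]=tcp+D@(T0[:3,3]-s["tcp_pos"]);c=dict(cal,cam_to_world=T)
  im=cv2.imread(f"pics/{n}.png")[:,:,::-1];hsv=cv2.cvtColor(np.ascontiguousarray(im),cv2.COLOR_RGB2HSV)
  m=cv2.inRange(hsv,(3,150,90),(25,255,255));m[rows[1]:]=0;m[:rows[0]]=0;m[:,:220]=0;m[:,300:]=0
  k,l,st,ce=cv2.connectedComponentsWithStats(m)
  for i in range(1,k):
    x,y,w,h,a=st[i]
    if a<40: continue
    cc=int(x+w/2);print(n,st[i],[tuple(int(v) for v in im[r,cc]) for r in range(y-1,y+h+1)])
    for rc in ((y-.5,cc),(y+h-.5,cc),(y+h/2,x-.5),(y+h/2,x+w-.5)):
      P=atz("wrist",rc,zs,c);print(P.round(4),(R.T@(P-s["tcp_pos"])*1000).round(1)[:2])
run("w6",s["tcp_pos"],s["eef_rot"],(60,130))
run("w3",np.array([.55854,-.07603,.05629]),[-3.13913,-.0003,-1.66219],(60,130))
run("w4",np.array([.56388,.00263,.19898]),[-3.1343,.00214,-1.65984],(0,200))
E
```

```text
w6 [242  97  27   6 158] [(138, 75, 92), (165, 83, 43), (181, 104, 7), (201, 137, 21), (209, 150, 24), (209, 152, 28), (194, 145, 44), (157, 122, 70)]
[ 0.5504 -0.1545  0.056 ] [76.8 -1.9]
[ 0.5507 -0.1512  0.056 ] [73.4 -1.9]
[ 0.5584 -0.1533  0.056 ] [74.8 -9.7]
[ 0.5428 -0.1519  0.056 ] [74.8  5.9]
w3 [244  81  35  20 649] [(128, 102, 89), (140, 83, 53), (147, 68, 15), (150, 67, 0), (151, 68, 0), (151, 67, 0), (152, 68, 0), (152, 68, 0), (154, 70, 2), (153, 71, 0), (154, 70, 0), (154, 69, 0), (151, 68, 0), (148, 71, 2), (158, 92, 7), (176, 119, 15), (185, 134, 21), (186, 136, 23), (187, 137, 24), (183, 137, 47), (170, 137, 86), (152, 136, 115)]
[ 0.55   -0.1596  0.056 ] [81.9 -1.9]
[ 0.5507 -0.1511  0.056 ] [73.3 -1.9]
[ 0.5581 -0.1559  0.056 ] [77.4 -9.7]
[ 0.5426 -0.1545  0.056 ] [77.4  5.9]
w4 [249 175  17   7 114] [(86, 39, 0), (108, 65, 5), (141, 93, 11), (161, 110, 12), (159, 99, 3), (149, 77, 0), (139, 68, 17), (117, 66, 41), (95, 76, 64)]
[ 0.565  -0.0009  0.056 ] [-77.5  -2.3]
[0.5656 0.006  0.056 ] [-84.5  -2.3]
[0.5735 0.0023 0.056 ] [-81.5 -10.5]
[0.5572 0.0037 0.056 ] [-81.5   5.9]
```

In the crop the window centre is at (107,257) and the hook shows through it, so the cover needs +1.5 mm along tool x and -1 mm along tool y. I'll lower it to the start of the hook slopes.

Request:
servo_tool --series '[{"claw": 20,"translation": [1.5,-1,0],"spin": 0},{"claw": 20,"translation": [1.5,-1,12],"spin": 0},{"claw": 20,"translation": [1.5,-1,22],"spin": 0},{"claw": 20,"translation": [1.5,-1,28],"spin": 0},{"claw": 20,"translation": [1.5,-1,32],"spin": 0},{"claw": 20,"translation": [1.5,-1,32],"spin": 0},{"claw": 20,"translation": [1.5,-1,32],"spin": 0}]'

```text
time: 15.38
tcp_pos: [0.556, -0.0795, 0.0647]
eef_rot: [-3.141, -0.0, -1.664]
wrist_force: [-0.5, 0.5, -0.8]
opening: 0.0292
grip_force: 60.6
```

```bash
python3 - <<'E'
from h import *
s=state();print(s["tcp_pos"],s["eef_rot"],s["opening"],s["wrist_force"],s["wrist_torque"])
im=read_camera("wrist");b=read_camera("side")
a=cv2.resize(im[40:160,190:330],None,fx=3,fy=3,interpolation=cv2.INTER_NEAREST)
b=cv2.resize(b[170:260,180:285],None,fx=4,fy=4,interpolation=cv2.INTER_NEAREST)[:360,:370]
save("w7",np.hstack([a,b]))
E
```

```text
[ 0.55596263 -0.07948073  0.06466061] [-3.14106161e+00 -1.64095311e-05 -1.66353167e+00] 0.029233880232091867 [-0.54209573  0.4736176  -0.80169919] [0.03982139 0.07076934 0.02925403]
```

View pics/w7.png

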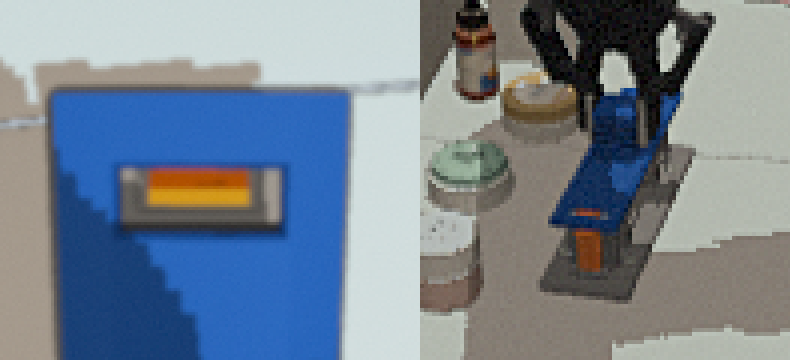

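Both hook tips show inside their windows: wrist crop (187,198) and side crop (213,593). I'll press straight down.

Request:
servo_tool --series '[{"claw": 20,"translation": [0,0,3],"spin": 0},{"claw": 20,"translation": [0,0,6],"spin": 0},{"claw": 20,"translation": [0,0,9],"spin": 0},{"claw": 20,"translation": [0,0,12],"spin": 0},{"claw": 20,"translation": [0,0,14],"spin": 0},{"claw": 20,"translation": [0,0,16],"spin": 0},{"claw": 20,"translation": [0,0,16],"spin": 0},{"claw": 20,"translation": [0,0,16],"spin": 0}]'

```text
time: 16.48
tcp_pos: [0.556, -0.0795, 0.0491]
eef_rot: [-3.141, -0.001, -1.663]
wrist_force: [-1.6, 1.9, 5.5]
opening: 0.0294
grip_force: 61.7
```

Request:
servo_tool --series '[{"claw": 20,"translation": [0,0,1.5],"spin": 0},{"claw": 20,"translation": [0,0,3],"spin": 0},{"claw": 20,"translation": [0,0,3],"spin": 0},{"claw": 20,"translation": [0,0,3],"spin": 0}]'

```text
time: 16.98
tcp_pos: [0.5561, -0.0795, 0.0491]
eef_rot: [-3.14, -0.001, -1.663]
wrist_force: [-10.2, 5.0, 21.2]
opening: 0.0292
grip_force: 63.7
```

```bash
python3 - <<'E'
from h import *
s=state();print(s["tcp_pos"],s["wrist_force"],s["wrist_torque"])
im=read_camera("wrist");b=read_camera("side")
a=cv2.resize(im[40:160,190:330],None,fx=3,fy=3,interpolation=cv2.INTER_NEAREST)
b=cv2.resize(b[170:260,180:285],None,fx=4,fy=4,interpolation=cv2.INTER_NEAREST)[:360,:370]
save("w8",np.hstack([a,b]))
E
```

```text
[ 0.55608042 -0.0794981   0.0490805 ] [-10.23345041   5.00837424  21.1878861 ] [ 1.41195851  3.69204229 -0.06736538]
```

View pics/w8.png

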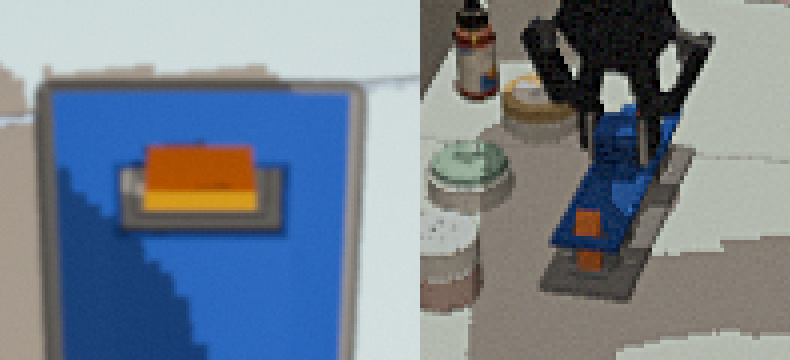

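It has hit a hard stop at the expected height. Both orange heads now overlap the cover's outer edge: wrist crop (178,200) and side crop (222,588). I'll relax, release and retreat.

Request:
servo_tool --series '[{"claw": 20,"translation": [0,0,-3],"spin": 0},{"claw": 60,"translation": [0,0,-3],"spin": 0},{"claw": 60,"translation": [0,0,-3],"spin": 0},{"claw": 60,"translation": [0,0,-3],"spin": 0},{"claw": 60,"translation": [0,0,-30],"spin": 0},{"claw": 60,"translation": [0,0,-80],"spin": 0},{"claw": 60,"translation": [-79,0,-140],"spin": 0},{"claw": 60,"translation": [-79,0,-140],"spin": 0}]'

```text
time: 18.08
tcp_pos: [0.5636, 0.0005, 0.1875]
eef_rot: [-3.139, 0.001, -1.664]
wrist_force: [0.5, -0.6, -0.3]
opening: 0.0599
grip_force: 0.0
```

Request:
servo_tool --series '[{"claw": 60,"translation": [0,0,0],"spin": 0},{"claw": 60,"translation": [0,0,0],"spin": 0},{"claw": 60,"translation": [0,0,0],"spin": 0}]'

```text
time: 18.45
tcp_pos: [0.5625, -0.0017, 0.184]
eef_rot: [3.14, -0.001, -1.665]
wrist_force: [-1.5, 0.7, -0.1]
opening: 0.06
grip_force: 0.0
```

```bash
python3 - <<'E'
from h import *
save("w9",read_camera("wrist"))
for n,z in (("cover_grip",.061),("hook_left_top",.056),("hook_right_top",.056)):
  for t in tip_of(n,"wrist"): print(n,t["conf"],np.round(t["location"],1),atz("wrist",t["location"],z))
E
```

```text
cover_grip 0.62 [100.4 254.1] [ 0.55861165 -0.07452449  0.061     ]
hook_left_top 0.71 [187.8 250.6] [0.56946829 0.00296925 0.056     ]
```

View pics/w9.png

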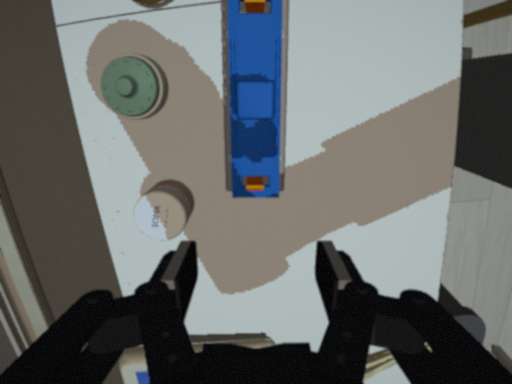

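The cover is on the holder with both hook heads above it, at (5,255) and (183,256). The timer and the jar have not moved.

```bash
python3 -c "
from rig import *
print(job_done())"
```

```text
the job is handed in; nothing more can be done
None
```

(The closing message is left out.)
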